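# Roll a tubular filter into its V-block fixture and latch the clamp strap over it

## Robot

A 7-joint arm with a two-finger parallel gripper is mounted at the origin on a cart in front of the work surface, level with it; the furniture and walls round the work are solid. World frame = base frame: x ahead of the robot, y to its left, z up, the work surface at z = 0. Lengths are in mm, angles in rad, forces in N, time in s.
With the tool pointing down it reaches from about 425 to 975 mm from the base axis. Payload 16.7 kg.
Tool frame: the origin (TCP) lies midway between the tips of the shut fingers; the grasp point (between the pads) lies 19 mm behind it; z points along the fingers, x is the direction in which the jaws open and shut, and the axes are right-handed (so a half turn about z gives the same grasp; the last joint's range is limited). The gripper opens to 85 mm and grips with 20 to 120 N. Pads are 22 mm wide; open, the fingers measure 114 mm over their backs; the gripper's body (76 mm by 85 mm) begins 54 mm behind the grasp point. The pads swing forward as they close: fully open they stand 13 mm farther back than shut.
Start: joints at [1.163, 0.426, 0.074, 1.606, -0.034, 1.111, -0.067], TCP at [172.064, -652.664, 231.302] pointing down, gripper open.
Joint ranges: [-2.85, 2.85], [-0.5, 2.14], [-1.23, 1.37], [0.21, 2.46], [-1.02, 4.16], [0.16, 2.05], [-2.73, 2.73]. Speed limits (rad/s): [1.89, 1.89, 2.39, 2.39, 3.01, 3.01, 3.01].

## Interface

Orientations are given as a unit quaternion [x, y, z, w].
In Python, from rig import env, eyes, spotter gives the robot as it stands.
- The arm moves only by the tool step_arm, never from a script. Its argument "moves" is one flat list of numbers, 4 for each row, row after row: the shift along the tool's x, y, z in mm, then the turn about the tool's z in degrees. In form: [tx, ty, tz, roll, tx, ty, tz, roll, ...]. A call has exactly 10 rows; each row is the pose to reach, as a shift and turn from the pose measured when the call began, along the tool's axes at that moment; what a row does not reach only later rows make up. A row lasts 1/12 s, in which the tool goes at most 41.7 mm and 7.16 degrees, less where a joint would pass 70% of its speed; a pose out of reach is approached as far as the arm can. A call with a gripper value outside its range is refused whole. "gripper" is the closure in counts, from 0 (fully open) to 255 (shut), set as the call begins (left out, the last holds). The fingers move at their own pace and stop on an object; "squeeze" is the grip in N (left out, the last holds). Time passes only in rows, so rows that repeat a pose let the fingers close, or fill a call up. It gives the time, the measured TCP pose, the force and the opening at its end, in the units of the state.
- env.read_state(): the state, without advancing time (a new reading comes with each control period).
- eyes.get_image(name): name is "scene" or "top" or "wrist"; returns a dict with "image" (384x512x3 uint8, blue, green, red), "range_z" (384x512 float32, mm along the optical axis (not along the pixel's ray), 0 where there is no reading), "K" (3x3 intrinsics, pixels), "position" and "rotation" of the camera in the world. Camera axes: x right, y down, z forward; pixel columns grow to the right and rows downward; lengths in mm; the calibration is good to about 2 mm. The wrist camera is an equidistant fisheye: a pixel r from the principal point sees the ray r / f radians off the axis. A picture is of the moment at which its call begins.
- env.job_done(): hands the job in, once; it reports no verdict.
Trained networks look in a picture, given as the dict that the camera call returned (one of the last four; its "shot" number tells which), for a name from the list of things; names that differ only in an ending like _2 or _b are one class to them, and where a whole thing is asked for, a point or a joint stands for the part that bears it (a point fixed in the world has none). Each returns a list of dicts, best first, with "confidence" (0 to 1); they miss things now and then, are a little off and sometimes report something else, mostly with a low value. They report only what shows in the picture. A call takes as long as a camera call. They do not tell look-alikes from the thing itself.
- spotter.look_for(picture, label): "location" ([column, row] in pixels, amid what is visible of it).
- spotter.regions_of(picture, label): "pixels" (384x512 bool, what is visible of it) and "location" ([column, row] in pixels, amid what is visible of it).
- spotter.pinpoint(picture, label): "location" ([column, row] in pixels: a listed point, or the origin of a listed thing).
The state is a dict: "time": time; "joint_pos": joint angles; "dq": joint speeds; "effort": joint torques, N m; "position": TCP position; "tcp_rot": TCP orientation; "contact_force": force on the tool from outside, world axes, zero at the start; "wrist_torque": the same for the moment, N m; "opening": finger opening in mm.
Only numpy, scipy, OpenCV 4.12 (cv2) and the standard library are available. Lean on these libraries where they do the work, as an engineer would, in place of code of your own. Each camera call takes 0.05 s, during which the arm holds its last target.

## Task

Mount the blue tubular filter in its test fixture for a measurement: bring it from the flats into the two V-blocks (it need only be rolled along until it drops in), then swing the strap over it and press the strap's end down until the red sprung latch snaps shut under the catch pin. The filter must end fully home in the Vs, about midway under the strap and held by its sprung pad; do not let it fall off the fixture or shove the other things on the bench about.

Things in the scene. Friction and masses are not known exactly. Their poses are not given: they have to be found in the camera images.
- fixture: Fixture fixed to the bench, 190 (x) by 150 mm (y). Origin on the bench under the V's lowest line; x runs across the Vs, from the roll-in flats to the strap's hinge; y along the Vs. Two 18 mm thick side plates centred at y = +-45 mm: flat top at z 52 mm from x -99 to -19.5 (end lip to z 59 at x -105 to -99), then a 90 degree V, apex z 32.5 at x 0; far side z 66 from x 33.5 to 70.
- v_seat (a point): Where the middle of the filter's axis lies when it is seated in the Vs and centred under the strap: fixture x 0, y 0, z 58 mm.
- catch_pin (a point): Middle of the fixed steel catch pin (10 mm diameter, along y) in the gap between the plates: fixture x -50, y 0, z 36 mm. Its two steel cheeks reach z 42.5 mm (x -59 to -41, y -22 to 22), so the filter rolls over it freely.
- strap_hinge (a point): Middle of the strap's hinge axis, along y: fixture x 50, y 0, z 36 mm. Its cheeks reach z 45 mm, x 41 to 60.
- filter: Blue tubular coaxial filter, about 0.2 to 0.42 kg: tube 36 mm in diameter, 132 mm long, 176 mm over its steel and brass connectors (19 mm thick). Origin at its middle on its axis; its y runs along the axis (the other axes turn as it rolls). Starts lying across both flats, V side open to it, roughly parallel to the Vs. Rolls freely.
- strap (a joint): Angle (rad) of the strap: 0 closed over the V; opens up and over to fixture +x, stop 1.8, starts 1.6 to 1.75. Stiff (0.13 N m), stays put. 24 mm wide. Closed: back leg at the hinge, bridge from x 59 to -66 mm, outer face at z 98 (62 mm off the hinge), forked hook hanging at x -64 to -36 down to z 23. Pressing the end down, the latch resists by about 11 N from 0.15 rad on; latched, rests at 0.02.
- strap_tip (a point): Top of the black press pad (30 by 20 mm) on the strap's outer face, above the hook: 100 mm along the strap from the hinge and 63.4 mm off it. With the strap closed it is at fixture x -50, y 0, z 99.4 mm.
- latch (a joint): Angle (rad) of the red sprung latch in the strap's hook: 0 shut (nose across the mouth, under the pin when the strap is down), up to 0.45 as the pin pushes the nose aside; its spring shuts it again. Worked by pressing the strap down onto the pin. Its thumb tab sticks out at the hook's front, to fixture x -84, z 69 mm when closed.
- strap_pad: Black round rubber pad, 24 mm across, on a spring plunger (9 mm travel) under the middle of the strap; presses about 7 N on the filter when latched. Origin at the centre of its lower face.
- torque_wrench: Torque wrench lying on the bench, 156 mm long, a bystander.
- screwdriver: Screwdriver with black and green handle, 160 mm, a bystander.
- flux_pot: Amber pot with white lid, 37 mm diameter, 28 mm tall, a bystander.
- wrench_8: Steel wrench 166 mm long lying on the bench, a bystander.
- adapter_n: Small metal adapter 42 mm long on the bench, a bystander.
- dust_cap: Small black cap, 21 mm, a bystander.
There are look-alikes about, which are no part of the job. Of the things shaped like the filter, the blue one is meant.

How it is judged (in metres and radians):
On the way, in this order (a step that is already met when the one before it is completed fails the run):
1. the filter lies fully home in both Vs while the strap is still open (x of filter in the frame of fixture between -0.004 and 0.004 m and z of filter in the frame of fixture between 0.054 and 0.062 m and angle between the y axis of filter and the y axis of fixture, either way round below 0.06 rad and value of joint strap above 0.3 rad), for 0.2 s.
2. the strap is down and its latch has snapped shut under the pin (value of joint strap below 0.035 rad and value of joint latch below 0.06 rad), for 0.2 s.
At the end, for the whole second after the job is handed in: Filter at rest in both Vs: axis within 4 mm of the seat in x and z and 0.06 rad of the Vs, middle within 18 mm of the strap's; strap closed (under 0.035 rad), latch shut (under 0.06 rad) under the pin, pad pressing the filter with over 2 N (all of step 2 and x of filter in the frame of fixture between -0.004 and 0.004 m and z of filter in the frame of fixture between 0.054 and 0.062 m and y of filter in the frame of fixture between -0.018 and 0.018 m and angle between the y axis of filter and the y axis of fixture, either way round below 0.06 rad and contact force between strap_pad and filter above 2 N and linear speed of filter below 0.02 m/s); the robot touches nothing.
It fails at once if the filter falls off the fixture's flats or Vs (height (world z) of filter below 0.045 m).
It fails at once if a bystander is shoved more than 30 mm (distance of any of torque_wrench, screwdriver, flux_pot, wrench_8, adapter_n, dust_cap from where it was at the start of the episode above 0.03 m).
It also fails if it takes over 51 s, if anything falls off the work surface, if the arm or the gripper's body presses on something with over 40 N, if the wrist force passes 120 N, or if a joint passes its speed limit or range.

## Working session

There is one attempt and no reset: what is moved stays moved. The work goes in short steps, Python scripts to look and compute and a tool call to move; the robot and the scene stay as the last step left them, time stands still between calls to the robot, and variables do not carry over. Pictures are saved under pics/ and viewed, and the job is handed in when it is done.

Besides the shell and the picture viewer there is one more tool, called after "Request:" as name(argument=value, ...), one argument or row to a line, values as JSON. step_arm: Moves the arm, as the interface text tells. Its arguments: {"type":"object","properties":{"moves":{"type":"array"},"gripper":{"type":"number"},"squeeze":{"type":"number"}},"required":["moves"]}

```bash
ls; mkdir -p pics; python3 - <<'E'
from rig import env, eyes, spotter
import cv2
s=env.read_state()
print(s)
for n in ("scene","top","wrist"):
    p=eyes.get_image(n); cv2.imwrite(f"pics/{n}0.png",p["image"]); print(n,p["K"],p["position"],p["rotation"],p["shot"])
    import pickle; pickle.dump(p,open(f"pics/{n}0.pkl","wb"))
E
```

```text
pics
{'time': 0.0, 'joint_pos': array([ 1.16350161,  0.42675466,  0.07385449,  1.60663173, -0.03408721,
        1.11079933, -0.06706804]), 'dq': array([ 3.73991994e-04, -5.43213273e-04,  2.73511856e-03, -1.41292305e-05,
        6.16514894e-05, -1.12741815e-03, -7.76045031e-04]), 'effort': array([-5.91488806e-04, -9.49843454e+01,  3.76082808e+00, -4.63521910e+01,
        1.93244132e-02,  1.01924074e-02, -1.89616310e-05]), 'position': array([ 171.94711444, -652.29544325,  230.58468882]), 'tcp_rot': array([ 7.92133225e-01, -6.10347860e-01, -5.60909832e-04, -3.60588000e-04]), 'contact_force': array([-0.6801464 ,  0.1455273 , -0.53273532]), 'wrist_torque': array([ 0.0744886 , -0.00139169, -0.02186024]), 'opening': 85.09287250039819}
scene [[461.18986002   0.         250.4954986 ]
 [  0.         461.18986002 187.75873451]
 [  0.           0.           1.        ]] [ -47.76042358 -866.9338401  1280.3627807 ] [ 0.88965475 -0.27669808  0.11417705 -0.34484228] 1
top [[455.98011796   0.         265.07828284]
 [  0.         455.98011796 189.94933199]
 [  0.           0.           1.        ]] [ 402.63377546    6.3269484  1491.11177408] [ 0.70541166 -0.70540344  0.05010198 -0.0478558 ] 2
wrist [[297.31863964   0.         254.83706668]
 [  0.         297.31863964 189.94846858]
 [  0.           0.           1.        ]] [ 250.12742737 -632.67664028  372.93558976] [ 0.78214921 -0.60245367 -0.0976096   0.12555697] 3
```

View pics/scene0.png

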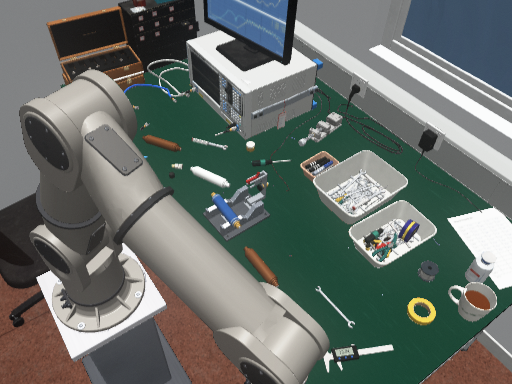

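View pics/top0.png

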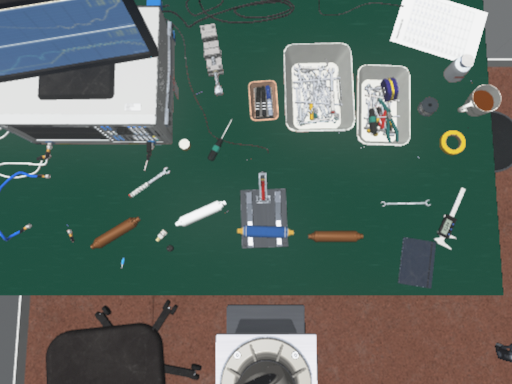

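View pics/wrist0.png

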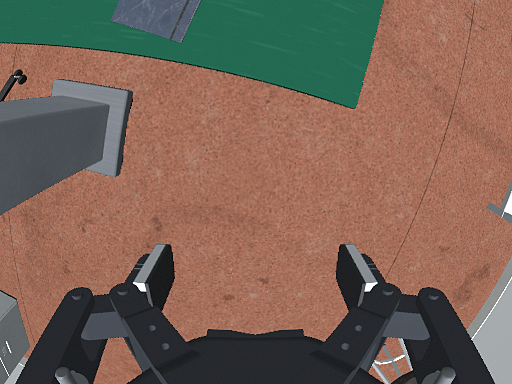

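The top view shows the fixture at about (264,218). The blue filter lies at (265,231) across the near flats, and the open strap points up the image at (263,188). Look-alikes are white at (201,214), brown at (336,237) and brown at (115,233). Only the one at (265,231) is blue and on the flats, so I'll confirm it in an enlarged crop.

```bash
cat > h.py <<'E'
import numpy as np, cv2
from scipy.spatial.transform import Rotation as R
def ray(p,uv):
    K=p["K"]; return np.array([(uv[0]-K[0,2])/K[0,0],(uv[1]-K[1,2])/K[1,1],1.])
def cam2w(p,v): return R.from_quat(p["rotation"]).apply(v)+np.array(p["position"])
def at_z(p,uv,z):
    d=R.from_quat(p["rotation"]).apply(ray(p,uv)); o=np.array(p["position"]); return o+d*(z-o[2])/d[2]
def cloud(p):
    Z=p["range_z"]; v,u=np.mgrid[0:384,0:512]
    c=np.stack([(u-p["K"][0,2])/p["K"][0,0]*Z,(v-p["K"][1,2])/p["K"][1,1]*Z,Z],-1)
    return (R.from_quat(p["rotation"]).apply(c.reshape(-1,3))+np.array(p["position"])).reshape(384,512,3)
def proj(p,X):
    c=R.from_quat(p["rotation"]).inv().apply(np.array(X)-np.array(p["position"])); K=p["K"]
    return [K[0,0]*c[0]/c[2]+K[0,2],K[1,1]*c[1]/c[2]+K[1,2]]
E
python3 - <<'E'
from rig import env, eyes, spotter
from h import *
np.set_printoptions(precision=1,suppress=True)
zs=dict(fixture=0,v_seat=58,catch_pin=36,strap_hinge=36,filter=70)
for n in ("top","scene"):
    p=eyes.get_image(n)
    for l,z in zs.items():
        for r in spotter.pinpoint(p,l)[:3]:
            print(n,l,np.round(r["confidence"],2),np.array(r["location"]),at_z(p,r["location"],z))
    for l in ("strap_tip","strap_pad"):
        for r in spotter.pinpoint(p,l)[:2]: print(n,l,r["confidence"],np.array(r["location"]),cloud(p)[int(r["location"][1]),int(r["location"][0])])
    import pickle; pickle.dump(p,open(f"pics/{n}1.pkl","wb"))
    c=p["image"][150:260,200:330] if n=="top" else p["image"][140:270,150:340]
    cv2.imwrite(f"pics/{n}_crop1.png",cv2.resize(c,None,fx=4,fy=4,interpolation=cv2.INTER_CUBIC))
    rr=spotter.regions_of(p,"filter")
    for r in rr[:5]:
        m=r["pixels"]; print("reg",r["confidence"],r["location"],p["image"][m].mean(0),np.median(cloud(p)[m],0))
    # blue filter axis
    hsv=cv2.cvtColor(p["image"],cv2.COLOR_BGR2HSV)
E
```

```text
top fixture 0.75 [260.5 215.1] [527.5  16.6   0. ]
top v_seat 0.72 [264.6 211.1] [535.3   3.3  58. ]
top catch_pin 0.87 [266.3 228.5] [481.7  -2.2  36. ]
top catch_pin 0.2 [222.8 141.4] [765.9 139.9  36. ]
top strap_hinge 0.95 [260.9 195.2] [588.6  15.1  36. ]
top filter 0.97 [198.8 208.8] [541.4 209.1  70. ]
top filter 0.94 [337.9 235.9] [ 456.9 -224.3   70. ]
top filter 0.89 [116.8 233.9] [463.2 461.8  70. ]
top strap_tip 0.57 [262.5 173.8] [640.   11.2 154.8]
reg 0.97 [266.0, 230.2] [157.9 119.5  91.8] [471.3   5.2  84.8]
reg 0.83 [335.5, 233.7] [ 61.7  90.6 128. ] [ 461.  -218.    33.8]
reg 0.57 [115.1, 236.5] [ 60.8  89.2 126.8] [470.6 481.1  32.6]
reg 0.55 [197.3, 209.1] [226.9 227.3 224.8] [531.6 210.1  33. ]
reg 0.21 [262.6, 187.7] [135.2 133.2 155.4] [603.1   8.2 149.8]
scene fixture 0.74 [249.3 202. ] [593.4  34.7   0. ]
scene fixture 0.59 [238.7 212.3] [534.   15.9   0. ]
scene v_seat 0.56 [236.8 206.4] [517.    1.6  58. ]
scene v_seat 0.49 [208.4 143.8] [603.6 333.4  58. ]
scene catch_pin 0.66 [227.9 215.6] [478.5  -0.2  36. ]
scene strap_hinge 0.74 [250.1 205.3] [568.9  -5.   36. ]
scene filter 0.9 [208.4 177.2] [503.2 166.9  70. ]
scene filter 0.84 [162.2 140. ] [458.7 442.   70. ]
scene filter 0.7 [242.3 214.3] [507.4 -46.5  70. ]
scene strap_tip 0.73 [266.4 174.3] [636.5  -0.6 152.1]
scene strap_pad 0.41 [226.4 217. ] [453.9 -28.   73.9]
scene strap_pad 0.35 [256.7 191.1] [643.2  62.7   3.6]
reg 0.9 [208.2, 175.8] [211.3 213.7 210.5] [529.9 204.   30. ]
reg 0.8 [225.3, 211.4] [154.7 112.9  86.2] [465.2  -9.1  83.7]
reg 0.64 [259.4, 268.1] [ 56.4  80.8 117.5] [ 452.7 -229.8   31.2]
reg 0.58 [207.9, 141.5] [148.7 153.7 143.3] [633.7 387.1   8.5]
reg 0.52 [160.5, 143.2] [ 49.   72.2 106.4] [468.2 475.4  29.9]
```

View pics/top_crop1.png

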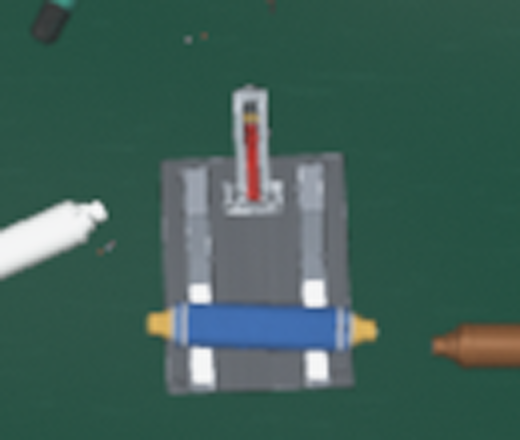

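View pics/scene_crop1.png

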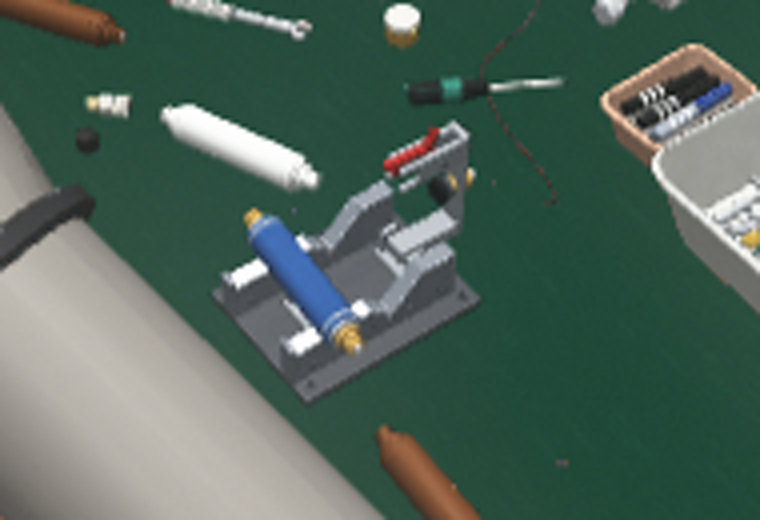

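The crop confirms the blue filter, at top pixel (265,231): it lies on both white flats with the V side open to it. Next I'll fit the fixture pose and the filter axis.

```bash
python3 - <<'E'
from h import *
import pickle
np.set_printoptions(precision=1,suppress=True)
for n in ("top","scene"):
    p=pickle.load(open(f"pics/{n}1.pkl","rb"))
    C=cloud(p); ok=p["range_z"]>0
    reg=ok&(C[...,0]>380)&(C[...,0]<660)&(abs(C[...,1]-5)<130)
    hsv=cv2.cvtColor(p["image"],cv2.COLOR_BGR2HSV)
    green=(hsv[...,0]>60)&(hsv[...,0]<95)&(hsv[...,1]>80)
    base=reg&~green&(C[...,2]<30)&(hsv[...,1]<70)
    z=C[base][:,2]; print(n,"base z hist",np.histogram(z,bins=[-5,0,3,6,9,12,15,20,30]))
    b=C[base&(C[...,2]>3)&(C[...,2]<16)][:,:2].astype(np.float32)
    print("rect",cv2.minAreaRect(b),np.percentile(b,[1,99],axis=0))
    blue=reg&(hsv[...,0]>100)&(hsv[...,0]<125)&(hsv[...,1]>110)&(C[...,2]>60)
    f=C[blue]; print("filter",f.mean(0),np.percentile(f[:,1],[2,98]),np.polyfit(f[:,1],f[:,0],1)); m=f[:,2]>84; print(f[:,2].max(),f[m].mean(0))
    white=reg&(p["image"].min(-1)>190)&(abs(C[...,2]-55)<12)
    w=C[white]
    for s in(1,-1):
        q=w[(w[:,1]-5)*s>0]; print("white",len(q),q.mean(0),np.percentile(q,[3,97],axis=0).ravel(),np.polyfit(q[:,0],q[:,1],1))
    t=reg&(C[...,2]>100); print("strap",C[t].mean(0),np.polyfit(C[t][:,0],C[t][:,1],1),C[t].min(0),C[t].max(0))
    for uv in ([240.75,190.5],[285.5,188.2],[288,246.2],[242,248]) if n=="top" else []:
        print("corner",at_z(p,uv,8))
E
```

```text
top base z hist (array([ 35,  38,  27,  48, 197, 476, 658, 123]), array([-5,  0,  3,  6,  9, 12, 15, 20, 30]))
rect ((527.38427734375, 20.806671142578125), (228.6807403564453, 199.88746643066406), 11.30058479309082) [[423.7 -69. ]
 [612.7  83.8]]
filter [470.8   2.6  85.7] [-53.   57.3] [  0.  470.7]
97.50600788745123 [472.2   1.5  88.3]
white 61 [458.7  49.1  54.2] [429.3  42.7  48.8 504.4  55.5  60.2] [ 0.  39.4]
white 63 [468.2 -40.4  53.7] [432.4 -48.2  47.8 507.4 -32.6  59.4] [  0.  -61.9]
strap [605.1   8.5 149.6] [  0.  -13.7] [562.   -3.8 108.3] [644.8  20.2 170. ]
corner [607.7  81.5   8. ]
corner [615.4 -65.5   8. ]
corner [426.2 -72.4   8. ]
corner [420.5  76.1   8. ]
scene base z hist (array([ 16,  15,  23,  53, 145, 245, 306, 169]), array([-5,  0,  3,  6,  9, 12, 15, 20, 30]))
rect ((527.185546875, 21.758155822753906), (282.5608215332031, 200.05548095703125), 11.985787391662598) [[421.3 -70.3]
 [610.7  79.7]]
filter [465.5   0.9  83.9] [-60.6  59.1] [  0.  465.4]
92.36520379524927 [469.6  -0.8  87.4]
white 66 [509.7  34.6  49.7] [430.1   5.4  43.2 623.6  59.7  56.2] [ -0.2 161.1]
white 56 [493.  -29.4  50.7] [434.4 -46.6  44.1 609.9   4.3  57.4] [   0.3 -156.5]
strap [605.3   6.4 142. ] [ 0.  -1.7] [557.8  -6.8 100.6] [645.6  25.8 167.5]
```

```bash
cat >> h.py <<'E'
def rows(s,targets,rolls=None):
    T=R.from_quat(s["tcp_rot"]); out=[]
    for i,t in enumerate(targets):
        d=T.inv().apply(np.array(t)-s["position"]); out.append(list(np.round(d,1))+[0 if rolls is None else rolls[i]])
    return out
def yaw(s): x=R.from_quat(s["tcp_rot"]).apply([1,0,0]); return np.degrees(np.arctan2(x[1],x[0]))
E
python3 - <<'E'
from h import *
from rig import env
import pickle
for n in ("top","scene"):
    p=pickle.load(open(f"pics/{n}1.pkl","rb"))
    C=cloud(p); hsv=cv2.cvtColor(p["image"],cv2.COLOR_BGR2HSV)
    blue=(hsv[...,0]>100)&(hsv[...,0]<125)&(hsv[...,1]>110)&(C[...,2]>60)&(abs(C[...,0]-470)<60)&(abs(C[...,1])<100)
    f=C[blue]; print(np.polyfit(f[:,1],f[:,0],1).round(4))
    v,u=np.nonzero(blue); P=np.array([at_z(p,(a,b),80) for a,b in zip(u,v)])
    print("z80",P.mean(0),cv2.minAreaRect(P[:,:2].astype(np.float32)),np.polyfit(P[:,1],P[:,0],1).round(4))
s=env.read_state(); print(yaw(s))
for t in ([250,-560,240],[340,-430,240],[430,-250,240],[445,-120,240]): print(rows(s,[t]))
E
```

```text
[3.31000e-02 4.70729e+02]
z80 [471.10074043   2.57802961  80.        ] ((470.9507141113281, -2.2772674560546875), (120.9628677368164, 32.28871536254883), 88.09416198730469) [3.29000e-02 4.71016e+02]
[3.360000e-02 4.654403e+02]
z80 [467.18754989   3.77477951  80.        ] ((467.45184326171875, 3.62017822265625), (141.20657348632812, 35.74393081665039), 88.32593536376953) [5.140000e-02 4.669934e+02]
-75.23134955657842
[[np.float64(-69.7), np.float64(-99.0), np.float64(-8.7), 0]]
[[np.float64(-172.5), np.float64(-219.1), np.float64(-8.7), 0]]
[[np.float64(-323.6), np.float64(-352.1), np.float64(-8.7), 0]]
[[np.float64(-445.5), np.float64(-399.7), np.float64(-8.7), 0]]
```

Request:
step_arm(
  moves=[-20,-30,-5,1,-42,-60,-9,2,-70,-90,-9,4,-95,-122,-9,6,-120,-155,-9,8,-146,-187,-9,9,-172,-219,-9,10,-198,-248,-9,11,-225,-275,-9,12,-252,-300,-9,12.5],
)

```text
time: 1.88
position: [399.0, -330.6, 240.6]
tcp_rot: [0.721, -0.693, 0.0, -0.0]
contact_force: [0.8, -0.5, 0.3]
opening: 85.5
```

```bash
python3 - <<'E'
from h import *
from rig import env
s=env.read_state(); print(s["time"],s["position"],s["joint_pos"],yaw(s))
for t in ([440,-250,200],[450,-120,200],[436,5,200],[436,5,120]): print(rows(s,[t]))
E
```

```text
1.8833 [ 398.95717198 -330.63139162  240.59886869] [ 0.6487901   0.16476221 -0.0906497   1.93861087  0.01721805  1.03830027
 -0.98107236] -87.76003328446849
[[np.float64(-79.0), np.float64(-44.1), np.float64(40.6), 0]]
[[np.float64(-208.5), np.float64(-59.2), np.float64(40.6), 0]]
[[np.float64(-333.9), np.float64(-50.1), np.float64(40.5), 0]]
[[np.float64(-334.0), np.float64(-50.1), np.float64(120.5), 0]]
```

Request:
step_arm(
  moves=[-35,-20,10,0,-70,-35,20,0,-105,-46,30,0,-140,-54,40,0,-175,-58,40,0,-210,-58,40,0,-245,-56,40,0,-280,-54,40,0,-310,-52,40,0,-334,-50,40,0],
)

```text
time: 2.72
position: [435.5, 7.4, 200.8]
tcp_rot: [0.721, -0.693, 0.001, -0.0]
contact_force: [0.3, 0.9, 0.8]
opening: 85.3
```

```bash
python3 - <<'E'
from h import *
from rig import env,eyes
import pickle
s=env.read_state(); print(s["time"],s["position"],s["joint_pos"],yaw(s))
for n in ("top","scene","wrist"):
    p=eyes.get_image(n); pickle.dump(p,open(f"pics/{n}2.pkl","wb")); cv2.imwrite(f"pics/{n}2.png",p["image"])
E
```

```text
2.7167 [435.51882876   7.41049062 200.81674923] [ 0.2014148   0.086142   -0.38264611  2.13167607  0.04070866  0.92916718
 -1.73440879] -87.66992810623432
```

View pics/wrist2.png

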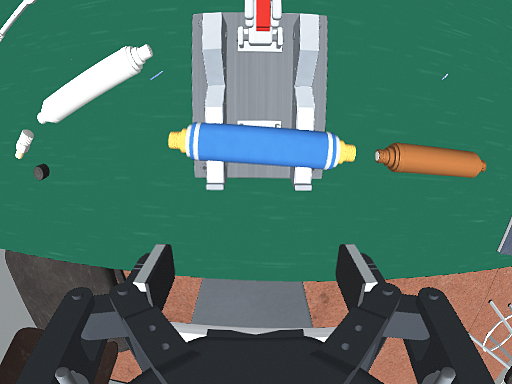

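View pics/scene2.png

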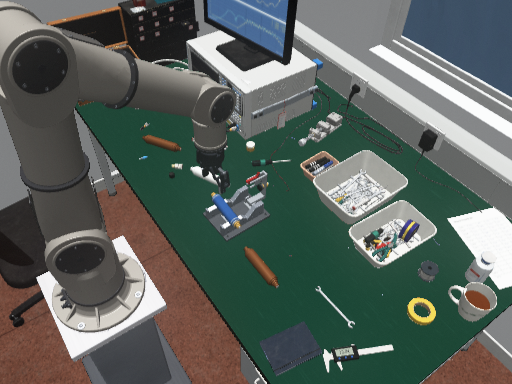

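The wrist view shows the fixture ahead. The filter's ends are at (170,140) and (355,152), and the flats' near ends are at about (215,188) and (303,188). I'll enlarge it to measure.

```bash
python3 - <<'E'
from h import *
import pickle
p=pickle.load(open("pics/wrist2.pkl","rb"))
c=p["image"][0:200,160:360]; cv2.imwrite("pics/w2c.png",cv2.resize(c,(800,800),interpolation=cv2.INTER_CUBIC)[200:])
E
```

```text
(no output)
```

View pics/w2c.png

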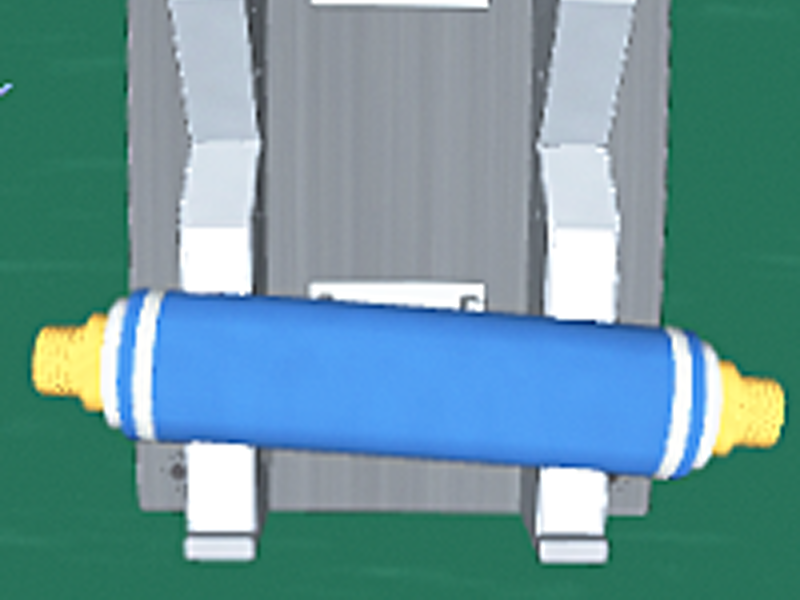

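```bash
cat >> h.py <<'E'
def fish_z(p,uv,z):
    K=p["K"]; dx,dy=uv[0]-K[0,2],uv[1]-K[1,2]; r=np.hypot(dx,dy); th=r/K[0,0]
    d=R.from_quat(p["rotation"]).apply([np.sin(th)*dx/r,np.sin(th)*dy/r,np.cos(th)]); o=np.array(p["position"]); return o+d*(z-o[2])/d[2]
E
python3 - <<'E'
from h import *
import pickle
np.set_printoptions(precision=1,suppress=True)
p=pickle.load(open("pics/wrist2.pkl","rb"))
F=[((180,228),52,-19.5,54),((254,228),52,-19.5,36),((550,226),52,-19.5,-36),((620,226),52,-19.5,-54),
((190,142),32.5,0,54),((258,142),32.5,0,36),((540,145),32.5,0,-36),((610,145),32.5,0,-54),
((186,535),59,-99,54),((256,534),59,-99,36),((540,536),59,-99,-36),((608,536),59,-99,-54)]
A=[];B=[]
for uv,z,x,y in F:
    w=fish_z(p,(160+uv[0]/4,50+uv[1]/4),z); A.append([x,y]);B.append(w[:2]); print(w,x,y)
A=np.array(A,float);B=np.array(B)
M,_=cv2.estimateAffinePartial2D(A,B,method=cv2.LMEDS); print(M,np.hypot(M[0,0],M[1,0]),np.arctan2(M[1,0],M[0,0]))
rr,rs=R.align_vectors(np.c_[B-B.mean(0),0*B[:,0]],np.c_[A-A.mean(0),0*A[:,0]]); print(rr.as_rotvec(),B.mean(0)-rr.apply(np.r_[A.mean(0),0])[:2],rs)
for uv in((35,362),(782,410),(120,367),(705,403)): print("filter",fish_z(p,(160+uv[0]/4,50+uv[1]/4),70))
E
```

```text
[503.4  59.7  52. ] -19.5 54
[503.7  41.4  52. ] -19.5 36
[507.6 -30.4  52. ] -19.5 -36
[509.  -47.8  52. ] -19.5 -54
[525.2  60.9  32.5] 0 54
[525.5  43.1  32.5] 0 36
[528.1 -29.4  32.5] 0 -36
[529.7 -47.7  32.5] 0 -54
[427.1  56.4  59. ] -99 54
[428.1  38.6  59. ] -99 36
[430.7 -32.7  59. ] -99 -36
[431.5 -50.2  59. ] -99 -54
[[  1.   -0.  526.5]
 [  0.    1.    6.8]] 0.9899520297438106 0.04094041765334144
[0. 0. 0.] [526.9   6.8] 4.59103784444253
filter [472.1  91.5  70. ]
filter [468.8 -88.3  70. ]
filter [471.2  70.6  70. ]
filter [469.1 -68.4  70. ]
```

```bash
python3 - <<'E'
from h import *
from rig import env
s=env.read_state()
for t in ([429,1,200],[429,1,60],[429,1,52]): print(rows(s,[t]))
E
```

```text
[[np.float64(5.3), np.float64(7.1), np.float64(0.8), 0]]
[[np.float64(5.2), np.float64(7.2), np.float64(140.8), 0]]
[[np.float64(5.2), np.float64(7.2), np.float64(148.8), 0]]
```

Request:
step_arm(
  moves=[3,4,5,0,5,7,20,0,5,7,40,0,5,7,60,0,5,7,80,0,5,7,95,0,5,7,105,0,5,7,110,0,5,7,110,0,5,7,110,0],
)

```text
time: 3.7
position: [429.3, 1.0, 91.0]
tcp_rot: [0.722, -0.692, 0.001, -0.0]
contact_force: [-0.5, -0.6, -0.3]
opening: 85.5
```

```bash
python3 - <<'E'
from h import *
from rig import env,eyes
import pickle
s=env.read_state(); print(s["time"],s["position"],s["joint_pos"],yaw(s))
for n in ("scene","wrist"):
    p=eyes.get_image(n); pickle.dump(p,open(f"pics/{n}3.pkl","wb")); cv2.imwrite(f"pics/{n}3.png",p["image"] if n=="wrist" else cv2.resize(p["image"][130:250,160:300],None,fx=5,fy=5))
for t in ([429,1,60],[429,1,52]): print(rows(s,[t]))
E
```

```text
3.7 [429.3398668    0.97684386  91.04873615] [ 0.17275588  0.24915616 -0.3625847   2.24553309  0.14279306  0.66631644
 -1.82101636] -87.60678133181739
[[np.float64(-0.0), np.float64(0.4), np.float64(31.0), 0]]
[[np.float64(-0.1), np.float64(0.4), np.float64(39.0), 0]]
```

View pics/wrist3.png

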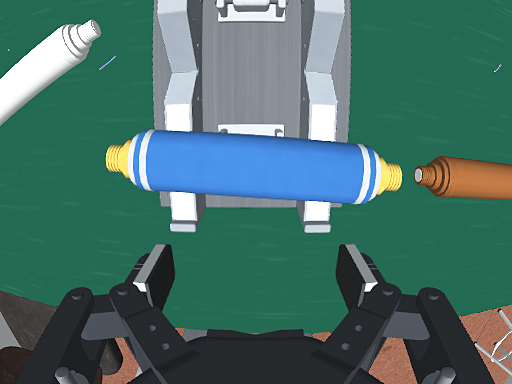

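View pics/scene3.png

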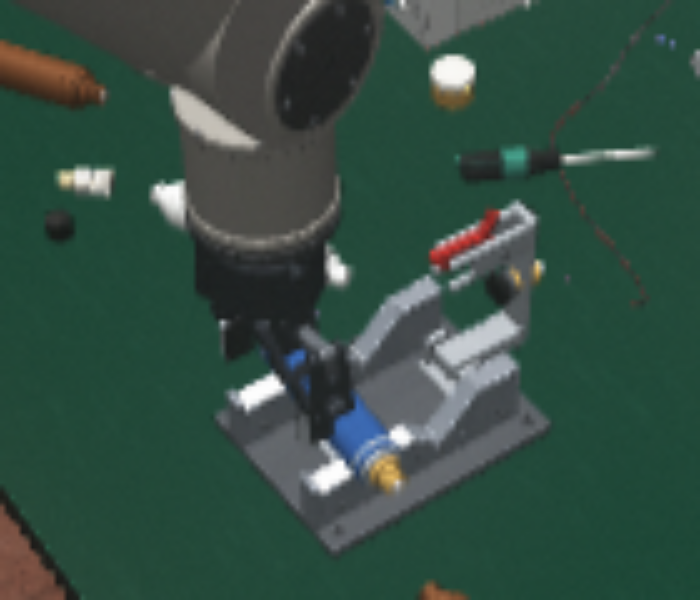

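Request:
step_arm(
  moves=[0,0,8,0,0,0,16,0,0,0,22,0,0,0,26,0,0,0,28,0,0,0,28,0,0,0,28,0,0,0,28,0,0,0,28,0,0,0,28,0],
)

```text
time: 4.63
position: [429.9, 1.1, 63.7]
tcp_rot: [0.722, -0.692, 0.001, -0.001]
contact_force: [-0.3, -0.5, 0.5]
opening: 85.3
```

```bash
python3 - <<'E'
from h import *
from rig import env,eyes
import pickle
np.set_printoptions(precision=1,suppress=True)
s=env.read_state(); print(s["time"],s["position"],yaw(s),s["contact_force"])
for n in ("scene","wrist"):
    p=eyes.get_image(n); pickle.dump(p,open(f"pics/{n}4.pkl","wb")); cv2.imwrite(f"pics/{n}4.png",p["image"] if n=="wrist" else cv2.resize(p["image"][180:250,190:280],None,fx=8,fy=8))
    if n=="scene":
        C=cloud(p); dark=(p["image"].max(-1)<70)&(abs(C[...,0]-430)<30)&(abs(C[...,1])<70)&(C[...,2]<110)&(C[...,2]>40)
        for q in C[dark][np.argsort(C[dark][:,2])][:15]: print(q)
E
```

```text
4.6333 [429.9   1.1  63.7] -87.59537209909669 [-0.3 -0.5  0.5]
[448.8  42.8  43.7]
[439.6  40.8  46.5]
[453.3  28.1  71.3]
[451.1 -38.6  75.9]
[456.5  26.3  76.2]
[419.1  50.   77.9]
[427.   43.2  79.3]
[428.8  46.1  80.5]
[420.7  45.7  81. ]
[431.4  43.8  81.1]
[433.6  47.2  81.6]
[428.4 -49.8  82.5]
[422.7  42.1  83.2]
[425.  -49.1  84.1]
[435.1  42.9  84.7]
```

View pics/scene4.png

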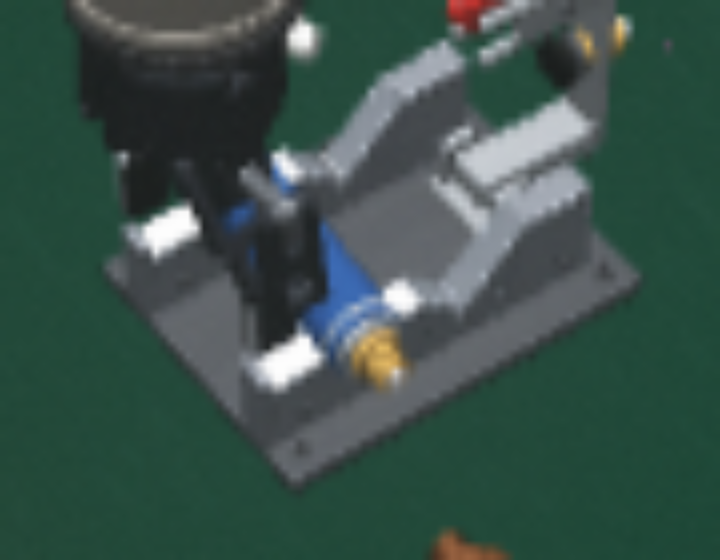

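View pics/wrist4.png

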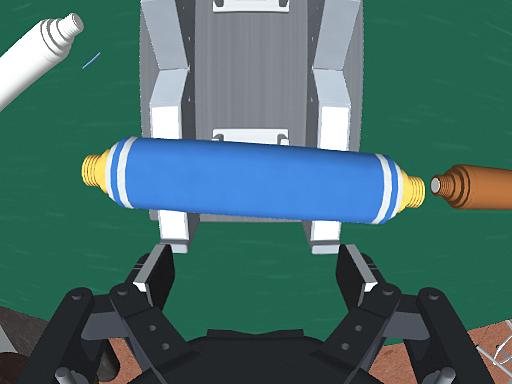

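Request:
step_arm(
  moves=[0,0,5,0,0,0,10,0,0,0,13,0,0,0,14,0,0,-3,14,0,0,-5,14,0,0,-7,14,0,0,-9,14,0,0,-11,14,0,0,-13,14,0],
)

```text
time: 5.57
position: [443.2, 1.6, 49.8]
tcp_rot: [0.722, -0.692, 0.001, -0.001]
contact_force: [0.2, 0.0, -0.6]
opening: 84.9
```

Request:
step_arm(
  moves=[0,-2,0,0,0,-4,0,0,0,-6,0,0,0,-8,0,0,0,-10,0,0,0,-12,0,0,0,-14,0,0,0,-16,0,0,0,-18,0,0,0,-20,0,0],
)

```text
time: 6.4
position: [463.4, 2.5, 49.8]
tcp_rot: [0.722, -0.692, 0.001, -0.001]
contact_force: [-0.5, 0.6, -0.0]
opening: 85.2
```

```bash
python3 - <<'E'
from h import *
from rig import env,eyes
import pickle
np.set_printoptions(precision=1,suppress=True)
s=env.read_state(); print(s["time"],s["position"],yaw(s),s["contact_force"])
for n in ("wrist",):
    p=eyes.get_image(n); pickle.dump(p,open(f"pics/{n}5.pkl","wb")); cv2.imwrite(f"pics/{n}5.png",p["image"])
E
```

```text
6.4 [463.4   2.5  49.8] -87.59642623583532 [-0.5  0.6 -0. ]
```

View pics/wrist5.png

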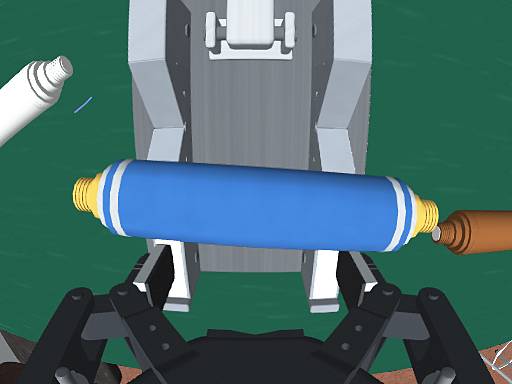

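Request:
step_arm(
  moves=[0,-2,0,0,0,-4,0,0,0,-6,0,0,0,-8,0,0,0,-10,0,0,0,-11,0,0,0,-12,0,0,0,-12,0,0,0,-12,0,0,0,-12,0,0],
)

```text
time: 7.28
position: [475.7, 3.1, 49.9]
tcp_rot: [0.722, -0.692, 0.001, -0.001]
contact_force: [0.5, -0.2, -0.2]
opening: 85.5
```

```bash
python3 - <<'E'
from h import *
from rig import env,eyes
import pickle
np.set_printoptions(precision=1,suppress=True)
s=env.read_state(); print(s["time"],s["position"],yaw(s),s["contact_force"])
for n in ("wrist",):
    p=eyes.get_image(n); pickle.dump(p,open(f"pics/{n}6.pkl","wb")); cv2.imwrite(f"pics/{n}6.png",p["image"])
E
```

```text
7.2833 [475.7   3.1  49.9] -87.59500414339806 [ 0.5 -0.2 -0.2]
```

View pics/wrist6.png

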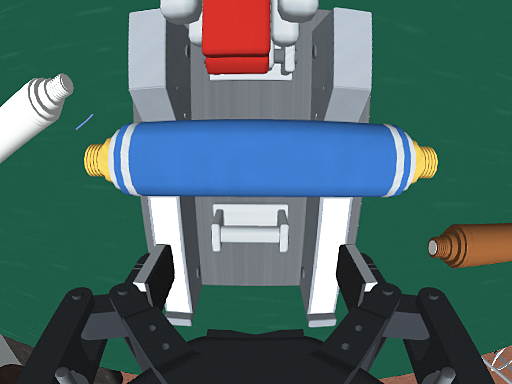

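The filter has dropped into the Vs: its axis is level across both plates at row 158. I'll retreat and verify.

Request:
step_arm(
  moves=[0,6,0,0,0,14,0,0,0,20,-10,0,0,22,-35,0,0,22,-70,0,0,22,-110,0,0,22,-150,0,0,22,-190,0,0,22,-215,0,0,22,-220,0],
  gripper=255,
)

```text
time: 8.17
position: [453.9, 2.3, 274.3]
tcp_rot: [0.722, -0.692, 0.004, -0.003]
contact_force: [-0.4, -0.3, 0.4]
opening: 0.0
```

```bash
python3 - <<'E'
from h import *
from rig import env,eyes,spotter
import pickle
np.set_printoptions(precision=1,suppress=True)
s=env.read_state(); print(s["time"],s["position"],yaw(s),s["contact_force"],s["opening"])
for n in ("wrist","scene","top"):
    p=eyes.get_image(n); pickle.dump(p,open(f"pics/{n}7.pkl","wb")); 
    im={"wrist":p["image"],"scene":cv2.resize(p["image"][150:250,190:300],None,fx=6,fy=6),"top":cv2.resize(p["image"][150:260,200:330],None,fx=4,fy=4)}[n]
    cv2.imwrite(f"pics/{n}7.png",im)
    if n=="scene":
        C=cloud(p); hsv=cv2.cvtColor(p["image"],cv2.COLOR_BGR2HSV)
        blue=(hsv[...,0]>100)&(hsv[...,0]<125)&(hsv[...,1]>110)&(abs(C[...,0]-525)<60)&(abs(C[...,1])<100)&(C[...,2]>30)
        f=C[blue]; print(f.mean(0),np.percentile(f[:,2],95),np.polyfit(f[:,1],f[:,0],1)[0])
        print([ (r["location"],r["confidence"]) for r in spotter.pinpoint(p,"strap_tip")[:2]])
E
```

```text
8.1667 [453.9   2.3 274.3] -87.61141980658441 [-0.4 -0.3  0.4] 0.01564760721522962
[522.4  -0.8  70.8] 78.36139565586787 -0.03885894618790298
[([266.7, 174.4], 0.78)]
```

View pics/wrist7.png

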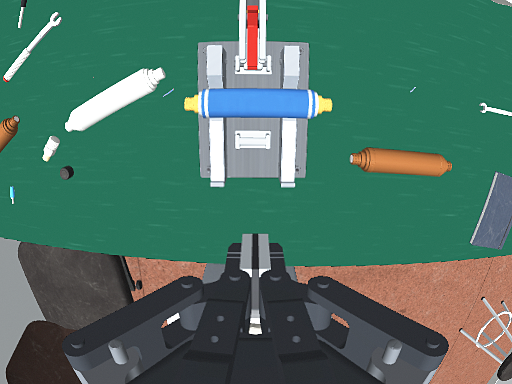

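View pics/scene7.png

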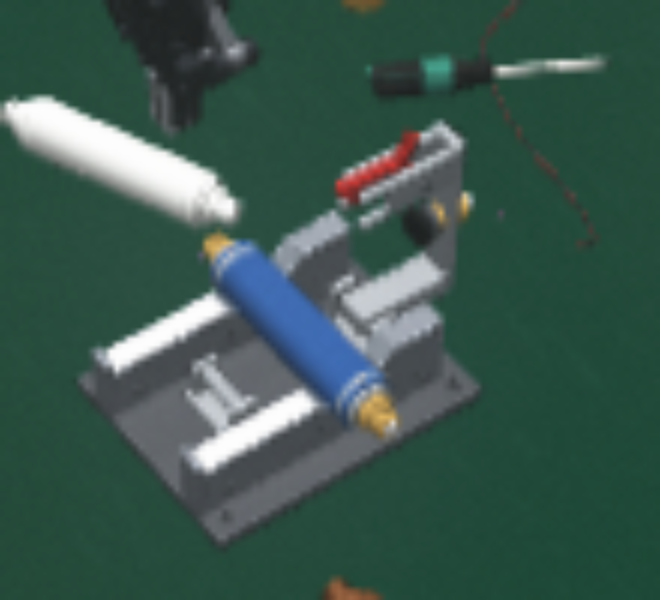

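```bash
cat >> h.py <<'E'
O=np.array([527,6.8,0.]); FR=R.from_euler('z',0.041)
def tofix(w): return FR.inv().apply(np.array(w)-O)
def tow(f): return FR.apply(np.array(f))+O
E
python3 - <<'E'
from h import *
import pickle
from rig import env
np.set_printoptions(precision=1,suppress=True)
p=pickle.load(open("pics/wrist7.pkl","rb"))
for uv in((185,104),(332,104)): print(tofix(fish_z(p,uv,58)))
for n in("scene","top"):
    p=pickle.load(open(f"pics/{n}7.pkl","rb"))
    C=cloud(p).reshape(-1,3); F=tofix(C); m=(abs(F[:,1])<40)&(F[:,2]>95)&(F[:,0]>20)&(F[:,0]<170)&(F[:,2]<190); q=F[m]
    print(n,q.mean(0),q.min(0),q.max(0)); 
    for z in range(95,180,8):
        w=q[abs(q[:,2]-z)<4]
        if len(w): print(z,len(w),w[:,0].min(),w[:,0].max(),w[:,1].min(),w[:,1].max())
s=env.read_state(); print(tofix(s["position"]))
for f in ([100,0,275],[165,0,275],[165,0,140]): print(rows(s,[tow(f)]))
E
```

```text
[ 0.5 82.4 58. ]
[  1.1 -96.4  58. ]
scene [ 79.7  -3.5 139.3] [ 32.6 -15.3  95. ] [119.9  15.7 169.6]
95 8 88.24999361332688 111.75860952858858 -11.959005690543192 4.504654655113866
103 8 105.60801301684259 111.16117594830484 -12.360838286111738 3.270415478401238
111 7 106.29722034510715 112.77356235587871 -15.300958787131854 -3.1481328735188234
119 9 42.99595193734206 112.53857020821074 -10.67261042385023 13.620229225715917
127 27 41.46381287944398 119.85903943632852 -13.648785403946553 13.025941156337606
135 38 41.93955394042442 112.71632014088044 -13.998730374119543 9.60887870355642
143 42 40.22524733532599 119.0153164080553 -15.249844298587023 15.669008392917021
151 79 32.56838870887398 116.07845635410996 -13.206179273330678 12.315719335061221
159 15 34.055688485709986 85.03843679032795 -6.218639390705876 7.591821502407822
167 5 82.88979341857863 87.62359221058507 -4.789347508084268 2.827961819373959
top [ 78.9  -1.5 147.7] [ 34.8 -14.2  95.7] [117.5  10.5 167.4]
95 6 98.38398267768498 104.85276208440185 -5.751016199352637 3.6566723450985537
103 1 109.59118831736659 109.59118831
[... 196 characters left out ...]
940994331018
127 5 43.9479203551246 108.89784006200281 -12.430009046429142 8.6301195782586
135 8 42.9957317262761 110.551098991747 -14.219998351637425 5.6238146537257725
143 23 48.5781615243066 117.43899730909492 -13.072859916258022 10.381540598671716
151 114 35.60492199627453 117.54831734821161 -13.443089935266482 10.47838436928524
159 32 34.8277347830006 112.7899680222786 -9.833665806903864 8.432803106603787
167 4 81.37446760579675 87.0543245549877 -5.104491179110719 -2.1730899908450194
[-75.1  -1.7 268.7]
[[np.float64(-1.5), np.float64(-175.1), np.float64(-6.0), 0]]
[[np.float64(-1.5), np.float64(-240.1), np.float64(-5.9), 0]]
[[np.float64(-1.6), np.float64(-239.9), np.float64(129.1), 0]]
```

Request:
step_arm(
  moves=[-1,-20,-6,0,-2,-55,-6,0,-2,-95,-6,0,-2,-135,-6,0,-2,-170,-6,0,-2,-205,-6,0,-2,-232,0,0,-2,-245,20,0,-2,-248,50,0,-2,-248,80,0],
)

```text
time: 9.2
position: [699.9, 14.8, 185.4]
tcp_rot: [0.722, -0.692, -0.0, 0.0]
contact_force: [-0.0, -0.1, -1.2]
opening: -0.1
```

```bash
python3 - <<'E'
from h import *
from rig import env,eyes
np.set_printoptions(precision=1,suppress=True)
s=env.read_state(); print(s["time"],tofix(s["position"]),yaw(s),s["contact_force"],s["joint_pos"])
p=eyes.get_image("scene")
cv2.imwrite("pics/scene8.png",cv2.resize(p["image"][100:250,180:330],None,fx=4,fy=4))
def arc(th,e=0,s_=100): return [50-s_*np.cos(th)+(63.4+e)*np.sin(th),0,36+s_*np.sin(th)+(63.4+e)*np.cos(th)]
for f in [[165,0,130],[150,0,130],[135,0,130]]+[arc(t) for t in (1.6,1.4,1.2,1.0)]: print(np.array(f),rows(s,[tow(f)]))
E
```

```text
9.2 [173.1   0.9 185.4] -87.57350136729045 [-0.  -0.1 -1.2] [ 0.1  0.5 -0.3  1.6  0.2  1.1 -1.8]
[165   0 130] [[np.float64(0.9), np.float64(8.1), np.float64(55.4), 0]]
[150   0 130] [[np.float64(0.9), np.float64(23.1), np.float64(55.4), 0]]
[135   0 130] [[np.float64(0.9), np.float64(38.1), np.float64(55.5), 0]]
[116.3   0.  134.1] [[np.float64(0.9), np.float64(56.8), np.float64(51.4), 0]]
[ 95.5   0.  145.3] [[np.float64(0.8), np.float64(77.6), np.float64(40.2), 0]]
[ 72.9   0.  152.2] [[np.float64(0.8), np.float64(100.2), np.float64(33.3), 0]]
[ 49.3   0.  154.4] [[np.float64(0.8), np.float64(123.8), np.float64(31.1), 0]]
```

View pics/scene8.png

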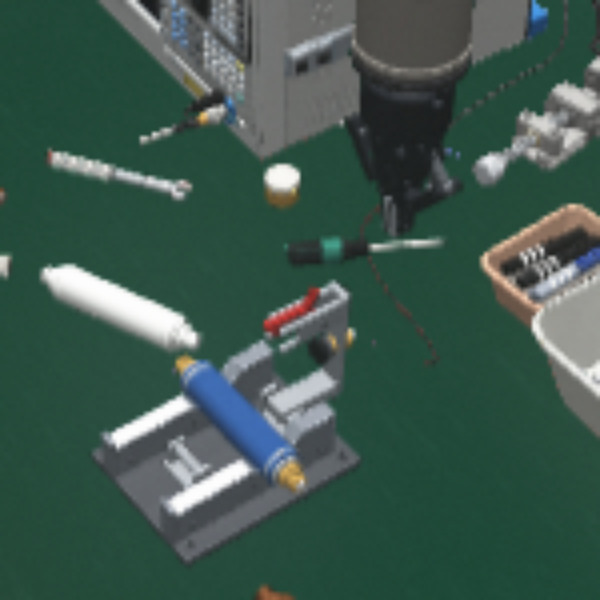

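Request:
step_arm(
  moves=[1,4,15,0,1,8,35,0,1,10,50,0,1,15,55,0,1,22,55,0,1,29,55,0,1,36,54,0,1,43,53,0,1,49,50,0,1,55,47,0],
)

```text
time: 10.08
position: [641.3, 11.1, 133.6]
tcp_rot: [0.722, -0.692, -0.002, 0.002]
contact_force: [2.5, 0.9, 3.3]
opening: 0.4
```

```bash
python3 - <<'E'
from h import *
from rig import env,eyes
np.set_printoptions(precision=1,suppress=True)
s=env.read_state(); print(s["time"],tofix(s["position"]),yaw(s),s["contact_force"])
p=eyes.get_image("scene")
cv2.imwrite("pics/scene9.png",cv2.resize(p["image"][120:240,200:320],None,fx=5,fy=5))
def arc(th,e=0,s_=100): return [61-s_*np.cos(th)+(63.4+e)*np.sin(th),0,36+s_*np.sin(th)+(63.4+e)*np.cos(th)]
for i,t in enumerate(np.arange(1.5,-0.05,-0.075)): f=arc(t,0,100+5*(1.5-t)/1.5); print(round(t,3),np.array(f),np.array(rows(s,[tow(f)])[0]))
E
```

```text
10.0833 [114.4  -0.4 133.6] -87.55244106317726 [2.5 0.9 3.3]
1.5 [117.2   0.  140.2] [-0.4 -2.7 -6.7  0. ]
1.425 [109.2   0.  144.4] [ -0.4   5.3 -10.8   0. ]
1.35 [100.9   0.  147.9] [ -0.4  13.7 -14.3   0. ]
1.275 [ 92.3   0.  150.9] [ -0.4  22.2 -17.2   0. ]
1.2 [ 83.5   0.  153.1] [ -0.4  31.  -19.4   0. ]
1.125 [ 74.5   0.  154.7] [ -0.5  40.  -20.9   0. ]
1.05 [ 65.5   0.  155.6] [ -0.5  49.1 -21.7   0. ]
0.975 [ 56.4   0.  155.8] [ -0.5  58.2 -21.9   0. ]
0.9 [ 47.3   0.  155.3] [ -0.5  67.3 -21.3   0. ]
0.825 [ 38.2   0.  154.1] [ -0.5  76.4 -20.1   0. ]
0.75 [ 29.2   0.  152.3] [ -0.5  85.3 -18.1   0. ]
0.675 [ 20.4   0.  149.7] [ -0.6  94.1 -15.5   0. ]
0.6 [ 11.8   0.  146.5] [ -0.6 102.7 -12.3   0. ]
0.525 [  3.4   0.  142.6] [ -0.6 111.   -8.3   0. ]
0.45 [ -4.6   0.  138.1] [ -0.6 119.1  -3.8   0. ]
0.375 [-12.3   0.  133. ] [ -0.6 126.7   1.4   0. ]
0.3 [-19.6   0.  127.3] [ -0.6 134.    7.1   0. ]
0.225 [-26.5   0.  121.1] [ -0.6 140.8  13.4   0. ]
0.15 [-32.9   0.  114.3] [ -0.7 147.1  20.2   0. ]
0.075 [-38.7   0.  107.1] [ -0.7 152.9  27.5   0. ]
0.0 [-44.    0.   99.4] [ -0.7 158.2  35.2   0. ]
```

View pics/scene9.png

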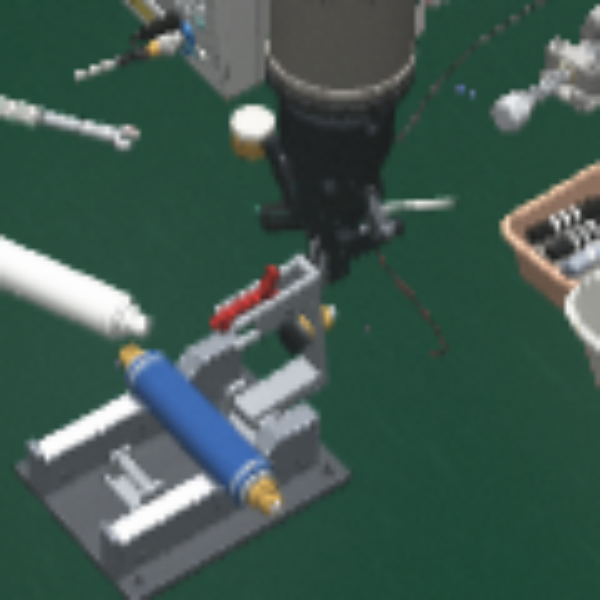

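Request:
step_arm(
  moves=[0,2,-6,0,0,6,-11,0,0,14,-14,0,0,22,-17,0,0,31,-19,0,0,40,-21,0,0,49,-22,0,0,58,-22,0,0,67,-21,0,0,76,-20,0],
)

```text
time: 10.97
position: [563.7, 7.7, 154.4]
tcp_rot: [0.722, -0.692, -0.002, 0.003]
contact_force: [1.0, 0.2, 0.4]
opening: 0.2
```

```bash
python3 - <<'E'
from h import *
from rig import env,eyes
np.set_printoptions(precision=1,suppress=True)
s=env.read_state(); print(s["time"],tofix(s["position"]),yaw(s),s["contact_force"])
p=eyes.get_image("scene")
cv2.imwrite("pics/scene10.png",cv2.resize(p["image"][120:240,180:300],None,fx=5,fy=5))
def arc(th,e=0,s_=100): return [61-s_*np.cos(th)+(63.4+e)*np.sin(th),0,36+s_*np.sin(th)+(63.4+e)*np.cos(th)]
for i,t in enumerate(np.arange(.825,-0.05,-0.075)): f=arc(t,0,100+5*(1.5-t)/1.5); print(round(t,3),np.array(f),np.array(rows(s,[tow(f)])[0]))
E
```

```text
10.9667 [ 36.7  -0.6 154.4] -87.55372671387966 [1.  0.2 0.4]
0.825 [ 38.2   0.  154.1] [-0.6 -1.5  0.3  0. ]
0.75 [ 29.2   0.  152.3] [-0.6  7.4  2.2  0. ]
0.675 [ 20.4   0.  149.7] [-0.6 16.2  4.8  0. ]
0.6 [ 11.8   0.  146.5] [-0.6 24.8  8.1  0. ]
0.525 [  3.4   0.  142.6] [-0.6 33.2 12.   0. ]
0.45 [ -4.6   0.  138.1] [-0.7 41.2 16.6  0. ]
0.375 [-12.3   0.  133. ] [-0.7 48.8 21.7  0. ]
0.3 [-19.6   0.  127.3] [-0.7 56.1 27.5  0. ]
0.225 [-26.5   0.  121.1] [-0.7 62.9 33.8  0. ]
0.15 [-32.9   0.  114.3] [-0.7 69.2 40.6  0. ]
0.075 [-38.7   0.  107.1] [-0.7 75.  47.9  0. ]
0.0 [-44.    0.   99.4] [-0.8 80.3 55.6  0. ]
```

View pics/scene10.png

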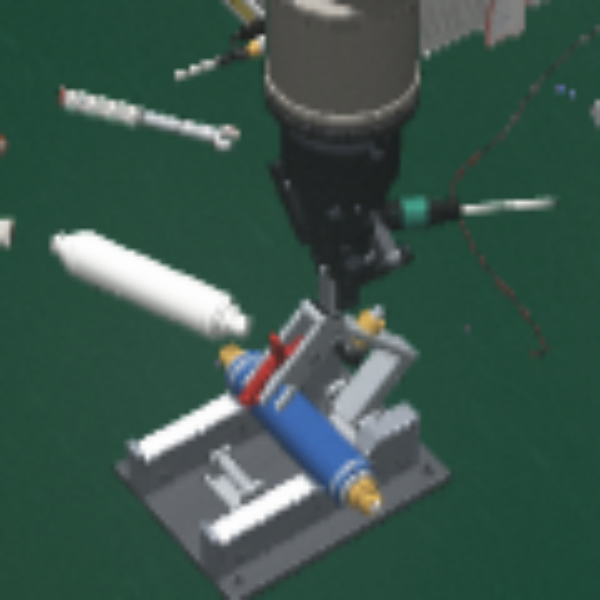

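The strap is following, at about 0.8 rad. I'll continue to about 0.2 rad.

Request:
step_arm(
  moves=[0,7,2,0,0,16,5,0,0,25,8,0,0,33,12,0,0,41,17,0,0,49,22,0,0,56,28,0,0,63,34,0,0,66,37,0,0,68,39,0],
)

```text
time: 11.85
position: [493.0, 4.5, 115.0]
tcp_rot: [0.722, -0.692, -0.003, 0.004]
contact_force: [0.4, -0.8, 0.4]
opening: -0.3
```

```bash
python3 - <<'E'
from h import *
from rig import env,eyes
np.set_printoptions(precision=1,suppress=True)
s=env.read_state(); print(s["time"],tofix(s["position"]),yaw(s),s["contact_force"])
p=eyes.get_image("scene")
cv2.imwrite("pics/scene11.png",cv2.resize(p["image"][130:240,180:290],None,fx=5,fy=5))
for f in ([-40,0,107],[-47,0,99.4],[-47,0,97]): print(rows(s,[tow(f)]))
E
```

```text
11.85 [-34.   -0.9 115. ] -87.5510973965888 [ 0.4 -0.8  0.4]
[[np.float64(-0.9), np.float64(5.9), np.float64(8.1), 0]]
[[np.float64(-1.0), np.float64(12.8), np.float64(15.7), 0]]
[[np.float64(-1.0), np.float64(12.8), np.float64(18.1), 0]]
```

View pics/scene11.png

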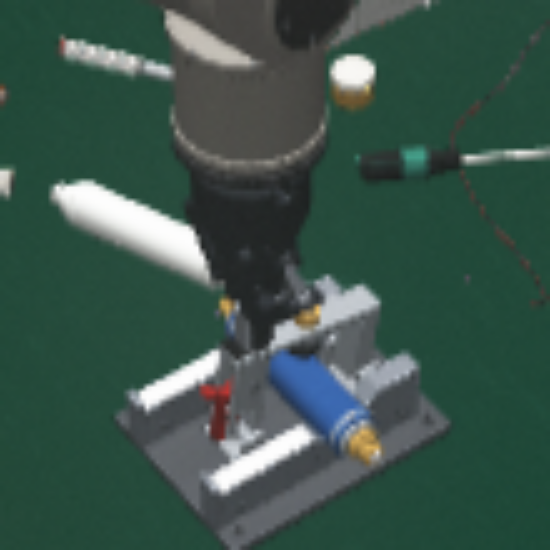

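Request:
step_arm(
  moves=[0,4,2,0,0,7,4,0,0,10,7,0,0,12,9,0,0,13,11,0,0,14,13,0,0,14,15,0,0,14,17,0,0,14,18,0,0,14,18,0],
)

```text
time: 12.73
position: [477.6, 3.8, 97.8]
tcp_rot: [0.722, -0.692, -0.003, 0.005]
contact_force: [-17.2, -0.3, 39.2]
opening: 0.2
```

```bash
python3 - <<'E'
from h import *
from rig import env,eyes
np.set_printoptions(precision=1,suppress=True)
s=env.read_state(); print(s["time"],tofix(s["position"]),yaw(s),s["contact_force"])
p=eyes.get_image("scene")
cv2.imwrite("pics/scene12.png",cv2.resize(p["image"][130:240,180:290],None,fx=5,fy=5))
E
```

```text
12.7333 [-49.4  -1.   97.8] -87.55112707536841 [-17.2  -0.3  39.2]
```

View pics/scene12.png

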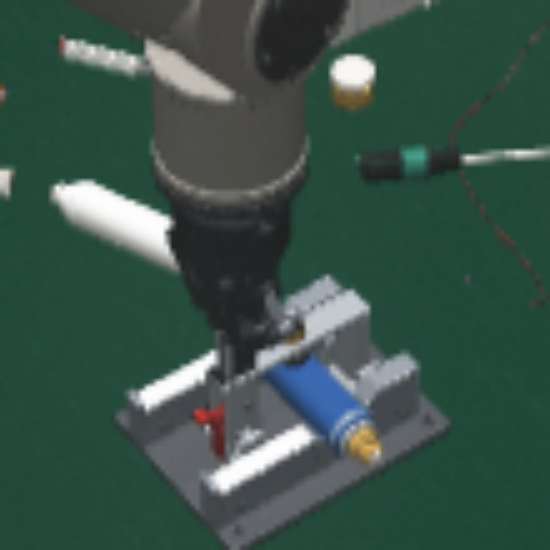

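The press force rose to 39 N at z 97.8, which looks like the hard stop. I'll lift off and check that it holds.

Request:
step_arm(
  moves=[0,0,-3,0,0,0,-8,0,0,0,-15,0,0,0,-30,0,0,0,-60,0,0,0,-95,0,0,0,-125,0,0,0,-150,0,0,0,-160,0,0,0,-160,0],
)

```text
time: 13.62
position: [480.6, 4.2, 260.4]
tcp_rot: [0.722, -0.692, -0.002, 0.004]
contact_force: [-0.4, 0.1, 0.3]
opening: -0.2
```

```bash
python3 - <<'E'
from h import *
from rig import env,eyes,spotter
import pickle
np.set_printoptions(precision=1,suppress=True)
s=env.read_state(); print(s["time"],tofix(s["position"]),yaw(s),s["contact_force"])
for n in ("scene","top","wrist"):
    p=eyes.get_image(n); pickle.dump(p,open(f"pics/{n}13.pkl","wb"))
    im={"scene":cv2.resize(p["image"][165:240,190:280],None,fx=8,fy=8,interpolation=cv2.INTER_CUBIC),"top":p["image"],"wrist":cv2.resize(p["image"][0:220,130:390],None,fx=3,fy=2.7)}[n]
    cv2.imwrite(f"pics/{n}13.png",im[:600])
    if n=="scene":
        F=tofix(cloud(p).reshape(-1,3))
        for x0 in range(-70,60,12):
            m=(abs(F[:,1])<12)&(abs(F[:,0]-x0)<6)&(F[:,2]>85)&(F[:,2]<140); print(x0,m.sum(),np.median(F[m,2]) if m.any() else None)
        for r in spotter.pinpoint(p,"strap_tip")[:1]: print(r["location"],tofix(at_z(p,r["location"],101)))
E
```

```text
13.6167 [-46.5  -0.7 260.4] -87.56302509955893 [-0.4  0.1  0.3]
-70 4 98.04656828144414
-58 24 97.28032584183597
-46 25 97.45765283820356
-34 21 97.81740676991353
-22 21 98.42385520682478
-10 25 98.00069144985241
2 24 106.93740650117365
14 16 96.49284905997808
26 18 97.64930612452804
38 24 99.02945567428787
50 18 97.95523748384585
[225.5, 201.2] [-48.4   6.9 101. ]
```

View pics/scene13.png

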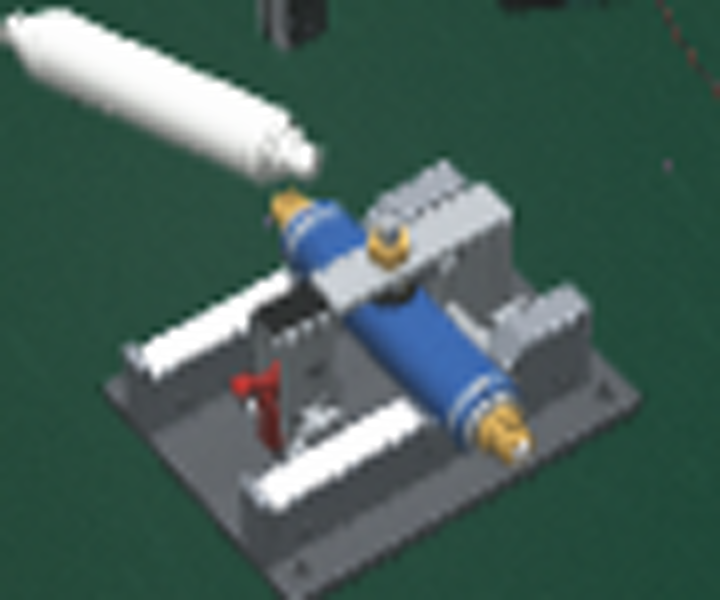

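View pics/wrist13.png

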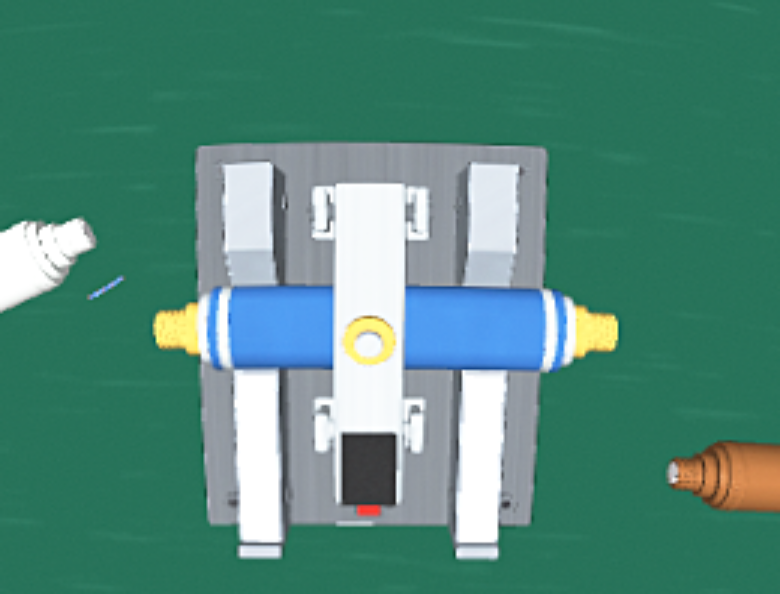

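The strap lies flat along its length (z 97–99) and stayed down after release. The pad is on the filter, and the filter sits about 7 mm off midway (limit 18). I'm handing in.

```bash
python3 - <<'E'
from rig import env
print(env.job_done()); print(env.read_state()["time"])
E
```

```text
the job is handed in; nothing more can be done
None
the job is handed in; nothing more can be done
```

The blue filter is mounted in the fixture with the strap down, and I handed the job in at about 13.8 s of the 51 s allowed. No verdict was reported.

- **Filter:** I pushed it evenly along the flats with the two open fingers until it dropped into the Vs. The cameras showed it seated at about x 0–1 mm and in line with the Vs to within about 0.01 rad. It lies about 7 mm off midway under the strap (limit 18 mm).
- **Strap:** I swung it over with the closed fingers and pressed its end down until the force rose to 39 N, then lifted clear.
- **Last checks:** After lifting off, the strap stayed flat at z 97–99 mm along its length. Unlatched, the pad's spring should have lifted it against the hinge friction, so I take the latch to be shut. The pad rests on the filter, and the arm is clear with no contact force. The bystanders in the views I looked at had not moved.
- **Not measured:** The latch angle and the pad force; both are inferred from the pictures and from the strap staying down. None of the checks I made failed.

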